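Shut off the rack feed in the studio power box

ROBOT

A 6-joint arm with a two-finger parallel gripper is mounted at the origin on the work surface. World frame = base frame: x ahead of the robot, y to its left, z up, the work surface at z = 0. Lengths are in m, angles in rad, forces in N, time in s.
With the tool pointing down it reaches from about 0.325 to 1 m from the base axis. Payload 5.1 kg.
Tool frame: the origin (TCP) lies midway between the tips of the shut fingers; the grasp point (between the pads) lies 19 mm behind it; z points along the fingers, x is the direction in which the jaws open and shut, and the axes are right-handed (so a half turn about z gives the same grasp; the last joint's range is limited). The gripper opens to 85 mm and grips with 20 to 120 N. Pads are 22 mm wide; open, the fingers measure 114 mm over their backs; the gripper's body (76 mm by 85 mm) begins 54 mm behind the grasp point. The pads swing forward as they close: fully open they stand 13 mm farther back than shut.
Start: joints at [1.253, 0.124, 1.65, -0, 1.367, -0.083], TCP at [0.151, 0.632, 0.231] pointing down, gripper open.
Joint ranges: [-2.61, 2.61], [-1.02, 2.33], [0.03, 2.71], [-1.35, 4.49], [0.32, 2.68], [-2.91, 2.91]. Speed limits (rad/s): [2.57, 2.57, 3.14, 3.14, 3.14, 3.14].

INTERFACE

Orientations are given as a unit quaternion [w, x, y, z].
In Python, from station import robot gives the robot as it stands. Calls block until the motion is done:
- robot.move_ptp(position, orientation): joint-space move of the TCP to a pose.
- robot.line_to(position, velocity=0.15, rotation=None, guard=None): straight line of the TCP; rotation=None keeps the orientation; velocity is the mean speed in m/s. With guard (N) it stops when the force on the tool has changed by that much, and returns True; else False.
- robot.set_joints(angles): joint-space move.
- robot.grip(opening): finger opening in m; the grip force is fixed at half the most; returns when the fingers have stopped.
- robot.hold(seconds).
- robot.inverse_kinematics(position, orientation): joint angles nearest the present ones, or None.
- robot.get_obs(): the state.
- robot.get_image(name): name is "side" or "top" or "wrist"; returns a dict with "pixels" (480x640x3 uint8, red, green, blue), "mtx" (3x3 intrinsics, pixels), "dist" ([k1, k2, p1, p2, k3] as OpenCV has them; the pictures are not rectified), "camera_from_world" (4x4, takes a point from world to camera coordinates). Camera axes: x right, y up, looking along -z (the intrinsics and any distortion apply to the point x, -y, -z); pixel columns grow to the right and rows downward; lengths in m; the calibration is good to about 2 mm. A picture is of the moment at which its call begins. There is no depth.
A pose or a line that the arm cannot do raises robot.IKError and nothing moves.
- robot.close_job(): hands the job in, once; it reports no verdict.
The state is a dict: "time": time; "qpos": joint angles; "qvel": joint speeds; "joint_efforts": joint torques, N m; "eef_pos": TCP position; "tool_rot": TCP orientation; "contact_force": force on the tool from outside, world axes, zero at the start; "wrist_torque": the same for the moment, N m; "grip_width": finger opening in m.
Only numpy, scipy, OpenCV 4.12 (cv2) and the standard library are available. Lean on these libraries where they do the work, as an engineer would, in place of code of your own. Each camera call takes 0.05 s, during which the arm holds its last target.

TASK

The rack has to go dead before service: using your fingertips, push the cover of the grey power box by its upright tab all the way aside to the left, then push the disc-ended isolator handle under it a quarter turn round until it is fully shut against its stop. Leave the cover aside and do not move the straight bar handle, the mug, the microphone or the tape reel. Only push: do not pinch the tab or the handles, and lift nothing.

Things in the scene. Friction and masses are not known exactly. Their poses are not given: they have to be found in the camera images.
- power_box: Grey steel box fixed to the desk, 170 (x) by 480 (y) by 75 mm high; origin: centre of its underside, x away from the robot, y left. Right half (y -234 to -6, x -78 to 78 mm): open well, floor at z 12, rim at z 75 mm, hidden by the cover at first. Left half: solid deck at z 75 mm. In the well are two isolators, at x about 25 mm, y about -168 and -73 mm; which is which varies.
- cover (a joint): Slide of the aluminium cover (152 x 234 x 5 mm plate, top at z 80.5 mm): 0 m when it closes the well, 0.23 m at its stop, lying wholly on the left deck; starts at 0 to 0.025. It moves along the box's +y against about 2 N of friction plus 6 N per m/s, has no spring and stays where it is left.
- cover_tab (a point): Centre of the cover's upright black tab: 70 mm along the box's x, 14 mm thick along the box's y, 28 mm tall (this point is 14 mm below its top edge and 14 mm above the cover plate). Moves with the cover; axes as the box's.
- disc_handle (a joint): Turn of the disc-ended handle, the one to shut: 0 rad open, pointing to the box's -x (towards the robot); 1.571 rad shut against its stop, pointing to the box's -y (right). Starts at 0 to 0.3. Turns counter-clockwise seen from above; about 0.1 N m of friction, no spring, stays where it is left.
- disc_end (a point): Centre of the disc at the end of that black handle, 40 mm from its pivot: flat-lying disc, 28 mm diameter, 18 mm thick (9 mm above and below this point, top 65 mm above the desk). A 12 mm wide arm joins it to a 28 mm round hub. The handle lies along this frame's x: pivot at +x, free end at -x; z is up.
- disc_pivot (a point): Pivot point of the disc handle, at its mid height 56 mm above the desk. Axes as the box's. Does not move.
- bar_handle (a joint): Turn of the other, straight-ended handle, same sense and range (0 to 1.571 rad); starts between 0 and 0.3 and must stay as it is.
- bar_end (a point): Point on the straight black bar handle 40 mm from its pivot; bar 12 mm wide, 16 mm tall, ending square 54 mm from the pivot. Handle along x as for the disc handle.
- bar_pivot (a point): Pivot point of the straight bar handle, at its mid height 56 mm above the desk. Does not move.
- mug: White mug, 80 mm wide, 90 mm high, standing loose beyond the box; origin at the centre of its underside. Leave alone.
- mic: Microphone on a round desk stand, 100 mm base, 166 mm high, loose beyond the left half of the box; origin at the centre of its underside. Leave alone.
- reel: Tape reel lying flat, 127 mm diameter, 14 mm thick, loose by the right end of the box; origin at the centre of its underside. Leave alone.

How it is judged:
By the outcome, as a careful person would: the job done as asked, in the order asked, and still so for the second after the job is handed in, with the robot touching nothing.
It also fails if it takes over 51 s, if anything falls off the work surface, if the arm or the gripper's body presses on something with over 40 N, if the wrist force passes 120 N, or if a joint passes its speed limit or range.

## Working session

There is one attempt and no reset: what is moved stays moved. The work goes in short steps, each a Python script; the robot and the scene stay as the last script left them, time stands still between calls to the robot, and variables do not carry over. Pictures are saved under pics/ and viewed, and the job is handed in when it is done.

```bash
ls; mkdir -p pics
python3 - <<'E'
from station import robot
import cv2,json
for n in ["side","top","wrist"]:
    i=robot.get_image(n); cv2.imwrite(f"pics/a_{n}.png",i["pixels"][:,:,::-1])
    print(n,i["mtx"].tolist(),i["dist"],i["camera_from_world"].round(3).tolist())
o=robot.get_obs(); print(o)
E
```

```text
pics
side [[445.9515620496685, 0.0, 313.68993786257175], [0.0, 445.9515620496685, 232.55679170232534], [0.0, 0.0, 1.0]] [0.00928381 0.         0.         0.         0.        ] [[0.702, -0.712, 0.015, -0.452], [0.495, 0.503, 0.708, -0.35], [-0.512, -0.49, 0.706, -0.573], [0.0, 0.0, 0.0, 1.0]]
top [[441.97677746558463, 0.0, 315.5473701924412], [0.0, 441.97677746558463, 249.7372814875467], [0.0, 0.0, 1.0]] [0.02207959 0.         0.         0.         0.        ] [[-0.031, -1.0, -0.002, 0.007], [0.975, -0.03, 0.22, -0.643], [-0.22, 0.005, 0.975, -0.884], [0.0, 0.0, 0.0, 1.0]]
wrist [[394.46159125756094, 0.0, 324.0404143900366], [0.0, 394.46159125756094, 239.5469124914012], [0.0, 0.0, 1.0]] [-0.04544342  0.          0.          0.          0.        ] [[0.233, 0.972, -0.002, -0.65], [-0.94, 0.225, -0.258, 0.034], [-0.25, 0.062, 0.966, -0.378], [0.0, 0.0, 0.0, 1.0]]
{'time': 0.15, 'qpos': array([ 1.25337011e+00,  1.24371281e-01,  1.65139319e+00,  2.01815924e-05,
        1.36749126e+00, -8.25981017e-02]), 'qvel': array([ 0.00038761, -0.00170447, -0.00472282,  0.00078788,  0.00140681,
        0.00103986]), 'joint_efforts': array([ 6.17577261e-04, -4.24223399e+01, -3.66015351e+01, -7.89908222e-05,
        4.68373022e-03,  3.81254256e-05]), 'eef_pos': array([0.15110903, 0.63169243, 0.23030561]), 'tool_rot': array([ 4.51206675e-04,  7.85072911e-01,  6.19402803e-01, -6.98546158e-04]), 'contact_force': array([-0.46399082, -0.10290884,  0.62154375]), 'wrist_torque': array([ 0.00543468, -0.01180895,  0.02143335]), 'grip_width': 0.08527318772324488}
```

View pics/a_top.png

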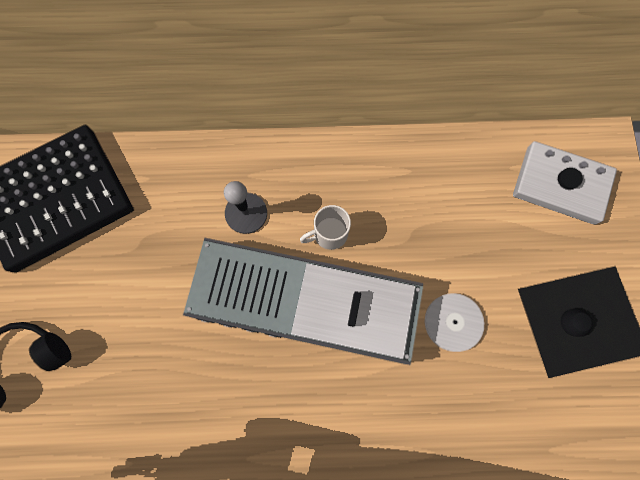

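View pics/a_side.png

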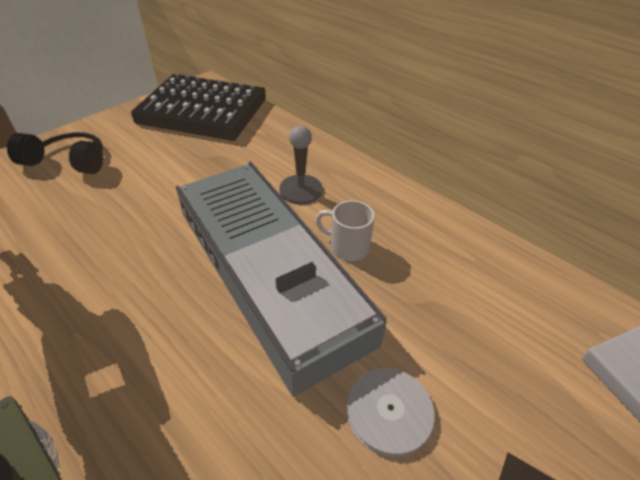

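Top view: box corners are at about (207,239), (184,314), (410,363) and (422,285), and the black tab is at about (355,308). The reel touches the box's right end region, with the mug and mic beyond. Next I measure the corners and the tab.

```bash
cat > h.py <<'E'
import numpy as np, cv2
def ray(im,uv):
    p=cv2.undistortPoints(np.array([[uv]],float),im["mtx"],np.array(im["dist"]))[0,0]
    T=im["camera_from_world"]; R=T[:3,:3]
    return -R.T@T[:3,3], R.T@np.array([p[0],-p[1],-1.])
def onz(im,uv,z):
    c,d=ray(im,uv); return c+d*(z-c[2])/d[2]
def proj(im,P):
    T=im["camera_from_world"]; q=(T[:3,:3]@np.array(P,float).reshape(-1,3).T).T+T[:3,3]
    q=q*[1,-1,-1]
    return cv2.projectPoints(q.reshape(-1,1,3),np.zeros(3),np.zeros(3),im["mtx"],np.array(im["dist"]))[0][:,0]
def tri(a,ua,b,ub):
    c1,d1=ray(a,ua); c2,d2=ray(b,ub); A=np.stack([d1,-d2],1)
    s=np.linalg.lstsq(A,c2-c1,rcond=None)[0]; p,q=c1+s[0]*d1,c2+s[1]*d2
    return (p+q)/2, np.linalg.norm(p-q)
E
python3 - <<'E'
from station import robot
from h import *
t=robot.get_image("top")
s=robot.get_image("side")
for n,im,roi in (("top",t,(180,230,260,140)),("side",s,(170,150,230,250))):
    x,y,w,h=roi; c=im["pixels"][y:y+h,x:x+w,::-1]; k=800//w if w*3>600 else 3
    k=3 if n=="top" else 2
    cv2.imwrite(f"pics/b_{n}.png",cv2.resize(c,None,fx=k,fy=k,interpolation=cv2.INTER_CUBIC))
    m=(im["pixels"].max(2)<60).astype(np.uint8)
    N,l,st,ce=cv2.connectedComponentsWithStats(m)
    for i in range(1,N):
        if st[i,4]>60: print(n,st[i],ce[i].round(1))
for n in [(207,239),(184,314),(410,363),(422,285)]: print(onz(t,n,.075).round(4))
E
```

```text
top [    0   125   134   147 10683] [ 57.7 198.7]
top [558 168  25  21 413] [569.9 178.1]
top [235 198  32  17 250] [250.3 208.3]
top [208 258  14  45  90] [214.4 279.4]
top [216 260  14  45  96] [222.5 281.7]
top [225 261  13  46  96] [230.8 283.4]
top [233 263  13  46  96] [238.8 285.9]
top [241 265  13  45 101] [247.2 287.1]
top [249 267  13  45  98] [255.3 289.7]
top [ 518  267  122  111 9312] [581.7 321.4]
top [258 268  13  46  97] [263.8 290.6]
top [266 270  13  46  99] [272.  292.7]
top [275 272  12  46  96] [280.3 294.6]
top [405 290  13  64 200] [411.4 322.1]
top [348 292  13  35 244] [354.2 308.7]
top [   0  322   72   49 1422] [ 44.4 346.7]
top [  0 385   6  23  97] [  2.  396.4]
side [ 132   76  133   64 3923] [200.6 110.9]
side [   7  133   95   41 2005] [ 55.5 151.3]
side [296 149  10  27 196] [300.4 160.6]
side [278 264  37  28 450] [296.  277.8]
side [  0 454  24  26 326] [  7.4 470.3]
[0.6733 0.221  0.075 ]
[0.5136 0.2649 0.075 ]
[ 0.4005 -0.1978  0.075 ]
[ 0.5589 -0.2357  0.075 ]
```

View pics/b_top.png

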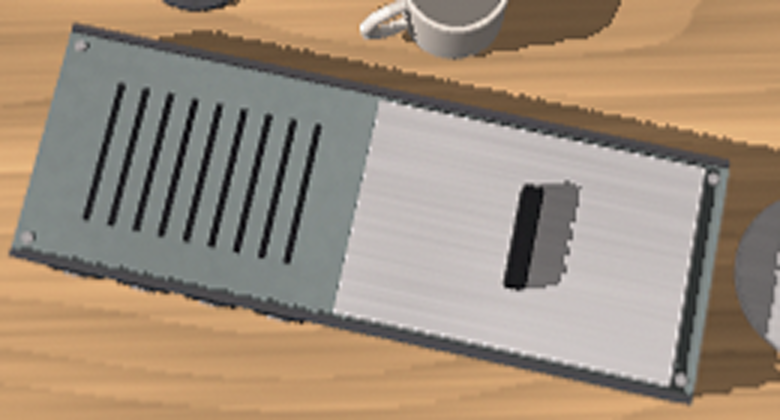

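View pics/b_side.png

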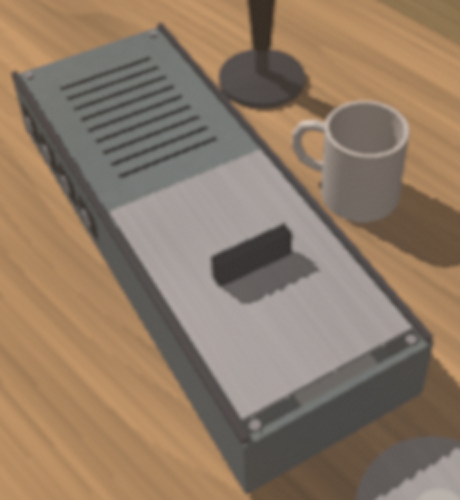

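```bash
cat >> h.py <<'E'
from scipy.spatial.transform import Rotation as Ro
C=np.array([[.6733,.221],[.5136,.2649],[.4005,-.1978],[.5589,-.2357]])
B=np.array([[.085,.24],[-.085,.24],[-.085,-.24],[.085,-.24]])
b0=B; c0=C.mean(0); H=B.T@(C-c0); yaw=np.arctan2(H[0,1]-H[1,0],H[0,0]+H[1,1])
Rb=np.array([[np.cos(yaw),-np.sin(yaw)],[np.sin(yaw),np.cos(yaw)]])
def w(x,y,z): return np.array([*(c0+Rb@[x,y]),z])
def b(p): return np.array([*(Rb.T@(np.array(p)[:2]-c0)),*p[2:]])
def quat(a): # tool down, tool x at angle a (box frame) about z
    R=np.array([[np.cos(a+yaw),np.sin(a+yaw),0],[np.sin(a+yaw),-np.cos(a+yaw),0],[0,0,-1]]).copy()
    q=Ro.from_matrix(R).as_quat(); return np.array([q[3],*q[:3]])
E
python3 - <<'E'
from station import robot
from h import *
print(c0,yaw,[b(c).round(4) for c in C])
t=robot.get_image("top"); s=robot.get_image("side")
# tab: z=1085 top
print("tab",b(onz(t,(354.2,308.7),.1065)), "tri",[b(tri(t,(354.2,308.7),s,(296,277.8))[0]),tri(t,(354.2,308.7),s,(296,277.8))[1]])
# cover right edge & seam, box-frame y at z .0805
for uv in [(305,262),(292,335),(415,288),(404,358)]: print("cover/edge",b(onz(t,uv,.0805)).round(4))
print("mic base",b(onz(t,(246,213),0.01)),"head",b(onz(t,(235,192),.15)),"mug",b(onz(t,(332,221),.09)),"reel",b(onz(t,(455,322),.014)))
for y in(-.12,.15):
  for a in (0,np.pi/2,np.pi,-np.pi/2):
    for z in (.09,.2): 
        q=robot.inverse_kinematics(w(0,y,z),quat(a)); print(y,a,z,None if q is None else np.round(q,2))
E
```

```text
[0.536575 0.0131  ] -0.24356988678249 [array([0.0826, 0.2347]), array([-0.083 ,  0.2388]), array([-0.0812, -0.2375]), array([ 0.0817, -0.2361])]
tab [-0.00092429 -0.10375016  0.1065    ] tri [array([ 7.68040741e-05, -1.04405522e-01,  9.51016105e-02]), np.float64(0.00043366221689386774)]
cover/edge [0.0768 0.016  0.0805]
cover/edge [-0.0778  0.009   0.0805]
cover/edge [ 0.0713 -0.2217  0.0805]
cover/edge [-0.0742 -0.223   0.0805]
mic base [0.17522447 0.18155353 0.01      ] head [0.17571727 0.18234768 0.15      ] mug [ 0.17500585 -0.02201828  0.09      ] reel [ 0.02740968 -0.33256761  0.014     ]
-0.12 0 0.09 [-0.3  -0.03  2.06 -0.    1.11 -0.06]
-0.12 0 0.2 [-0.3  -0.15  1.97 -0.    1.32 -0.06]
-0.12 1.5707963267948966 0.09 [-0.3  -0.03  2.06 -0.    1.11 -1.63]
-0.12 1.5707963267948966 0.2 [-0.3  -0.15  1.97 -0.    1.32 -1.63]
-0.12 3.141592653589793 0.09 None
-0.12 3.141592653589793 0.2 None
-0.12 -1.5707963267948966 0.09 [-0.3  -0.03  2.06 -0.    1.11  1.51]
-0.12 -1.5707963267948966 0.2 [-0.3  -0.15  1.97 -0.    1.32  1.51]
0.15 0 0.09 [ 0.18  0.13  1.89 -0.    1.12  0.42]
0.15 0 0.2 [ 0.18  0.02  1.81 -0.    1.31  0.42]
0.15 1.5707963267948966 0.09 [ 0.18  0.13  1.89 -0.    1.12 -1.15]
0.15 1.5707963267948966 0.2 [ 0.18  0.02  1.81 -0.    1.31 -1.15]
0.15 3.141592653589793 0.09 [ 0.18  0.13  1.89 -0.    1.12 -2.72]
0.15 3.141592653589793 0.2 [ 0.18  0.02  1.81 -0.    1.31 -2.72]
0.15 -1.5707963267948966 0.09 [ 0.18  0.13  1.89 -0.    1.12  1.99]
0.15 -1.5707963267948966 0.2 [ 0.18  0.02  1.81 -0.    1.31  1.99]
```

Run:
```python
from station import robot
from h import *
robot.grip(0.0); print(robot.get_obs()["grip_width"])
robot.move_ptp(w(0,-.152,.2),quat(0)); print(b(robot.get_obs()["eef_pos"]),robot.get_obs()["time"])
print(robot.line_to(w(0,-.152,.089),.1,guard=10))
o=robot.get_obs();print(b(o["eef_pos"]),o["time"],o["contact_force"])
t=robot.get_image("side");cv2.imwrite("pics/c.png",t["pixels"][:,:,::-1])
```

```text
-4.4367522879989046e-05
[ 9.16542643e-05 -1.51390638e-01  2.00050373e-01] 4.075
False
[ 0.00070504 -0.15207918  0.08989628] 5.3333 [-0.05053633  0.57664918 -0.1219434 ]
```

View pics/c.png

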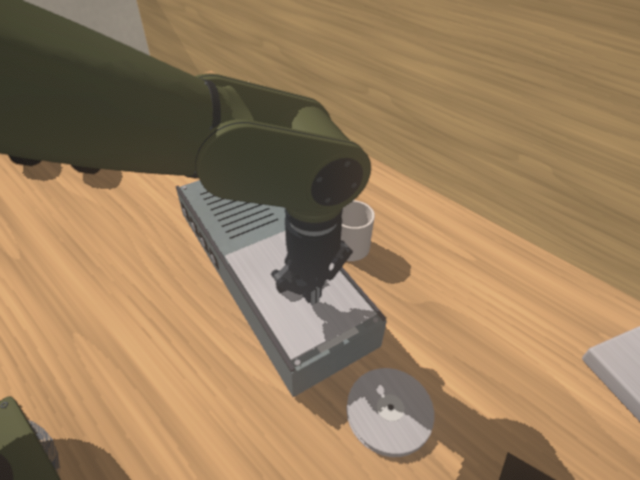

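The shut fingers (at about (312,297)) stand just right of the tab, over the cover. Pushing to the left.

Run:
```python
from station import robot
from h import *
print(robot.line_to(w(0,.085,.089),.09,guard=20))
o=robot.get_obs();print(b(o["eef_pos"]),o["time"],o["contact_force"])
print(robot.line_to(w(0,.105,.089),.03,guard=12))
o=robot.get_obs();print(b(o["eef_pos"]),o["time"],o["contact_force"])
robot.line_to(w(0,o["eef_pos"][1]*0+b(o["eef_pos"])[1]-.03,.089),.1)
robot.line_to(w(0,b(robot.get_obs()["eef_pos"])[1],.2),.2)
robot.move_ptp(w(-.08,-.12,.27),quat(0))
for n in("top","side","wrist"):
  t=robot.get_image(n);cv2.imwrite(f"pics/d_{n}.png",t["pixels"][:,:,::-1])
print(robot.get_obs()["time"])
```

```text
False
[0.00024091 0.08491146 0.08901485] 8.1667 [-1.3361128  -0.81100134 -0.34906787]
True
[-9.47594584e-06  9.49277629e-02  8.86712561e-02] 8.625 [ 0.95402946 -1.58131279  0.46460288]
10.7833
```

View pics/d_wrist.png

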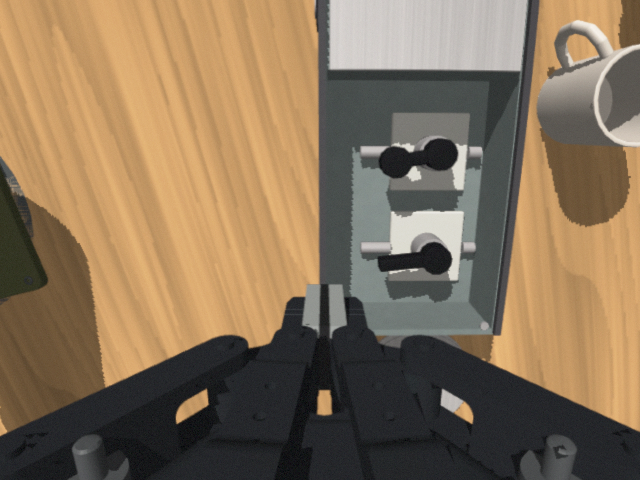

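View pics/d_top.png

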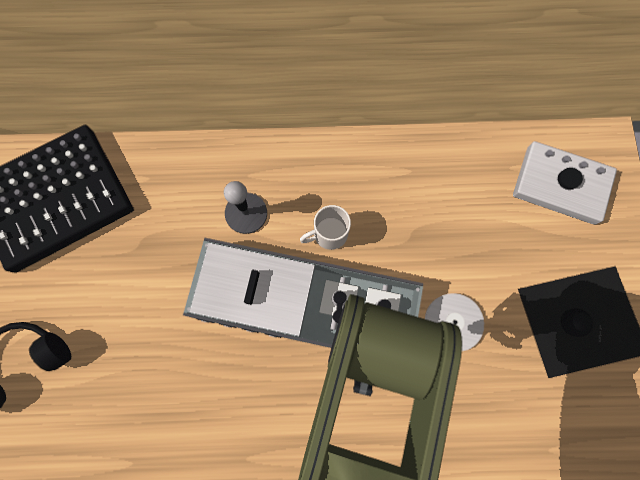

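View pics/d_side.png

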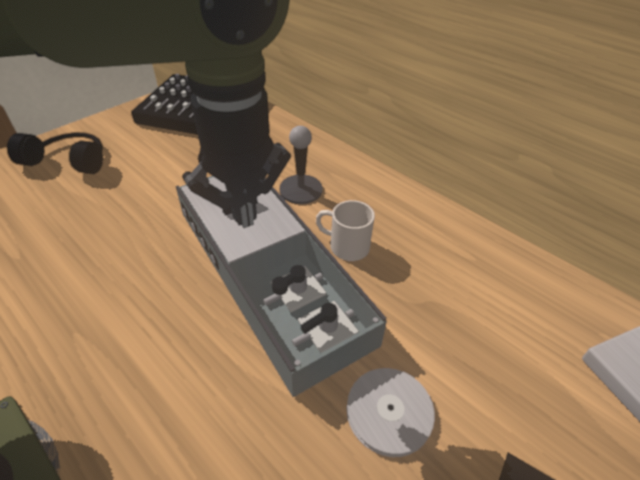

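Wrist view: the cover is clear of the well. The disc handle is the left isolator (disc at about (396,162), hub at (440,154)) and the bar handle is the right one (hub at about (435,258)). Measuring the handles and checking the cover.

Run:
```python
from station import robot
from h import *
t=robot.get_image("wrist");p=t["pixels"]
m=(p.max(2)<45).astype(np.uint8); m[285:]=0; m[:,:340]=0; m[:,500:]=0
N,l,st,ce=cv2.connectedComponentsWithStats(m)
for i in range(1,N):
    if st[i,4]<300: continue
    print(st[i],ce[i])
    c=(l==i).astype(np.uint8)
    d=cv2.distanceTransform(c,cv2.DIST_L2,5)
    for x0,x1 in((0,415),(415,640)):
        dd=d.copy(); dd[:,:x0]=0; dd[:,x1:]=0
        k=np.argwhere(dd>dd.max()-.6).mean(0)[::-1]; print(k,dd.max(),"box",b(onz(t,k,.064)).round(4))
tp=robot.get_image("top")
mt=(tp["pixels"].max(2)<60).astype(np.uint8); N,l,st,ce=cv2.connectedComponentsWithStats(mt)
for i in range(1,N):
    if 150<st[i,4]<400 and 230<ce[i][0]<280: print("tab",st[i],b(onz(tp,ce[i],.1065)))
print(b(onz(tp,(314,266),.0805)),b(onz(tp,(302,338),.0805)))
```

```text
[ 379  139   78   39 1766] [418.01472254 157.86579841]
[395. 162.] 14.984499 box [-0.0185 -0.0758  0.064 ]
[439.5 154. ] 15.196899 box [ 0.0199 -0.0688  0.064 ]
[ 378  243   73   31 1340] [418.75373134 259.54179104]
[398.53658537 261.46341463] 7.3938 box [-0.011  -0.1665  0.064 ]
[434.5 258. ] 13.999998 box [ 0.0223 -0.1631  0.064 ]
tab [235 199  32  16 247] [0.16100137 0.15301819 0.1065    ]
tab [244 270  16  35 282] [-0.00201721  0.10987449  0.1065    ]
[ 0.07235594 -0.00461458  0.0805    ] [-0.07934161 -0.01238887  0.0805    ]
```

Run:
```python
from station import robot
from h import *
robot.move_ptp(w(-.10,.06,.24),quat(0))
print(robot.get_obs()["time"])
for n,(x,y,ww,h) in (("top",(300,255,130,110)),("side",(240,230,160,170))):
    t=robot.get_image(n); c=t["pixels"][y:y+h,x:x+ww,::-1]; k=5 if n=="top" else 3.5
    cv2.imwrite(f"pics/e_{n}.png",cv2.resize(c,None,fx=k,fy=k,interpolation=cv2.INTER_CUBIC))
    m=np.zeros(t["pixels"].shape[:2],np.uint8); m[y:y+h,x:x+ww]=(c.max(2)<45)
    N,l,st,ce=cv2.connectedComponentsWithStats(m)
    for i in range(1,N):
        if st[i,4]>80: 
            print(n,st[i],ce[i].round(1)); d=cv2.distanceTransform((l==i).astype(np.uint8),cv2.DIST_L2,5)
            xm=st[i,0]+st[i,2]/2; ym=st[i,1]+st[i,3]/2
            for s in (0,1):
                dd=d.copy()
                if n=="top": dd[:int(ym)] *= s; dd[int(ym):]*=1-s
                else: dd[:,:int(xm)]*=s; dd[:,int(xm):]*=1-s
                k=np.argwhere(dd>dd.max()-.4).mean(0)[::-1]; print(k.round(1),dd.max(),b(onz(t,k,.0635)).round(4))
```

```text
11.6417
top [333 291  13  32 271] [339.2 306.6]
[339.  315.5] 5.7938 [-0.0172 -0.0779  0.0635]
[339.5 297.5] 5.7938 [ 0.0203 -0.0714  0.0635]
top [378 300  13  31 236] [383.5 312.8]
[382.8 322. ] 3.0 [-0.011  -0.1705  0.0635]
[384.  305.5] 5.6 [ 0.0236 -0.1669  0.0635]
```

View pics/e_top.png

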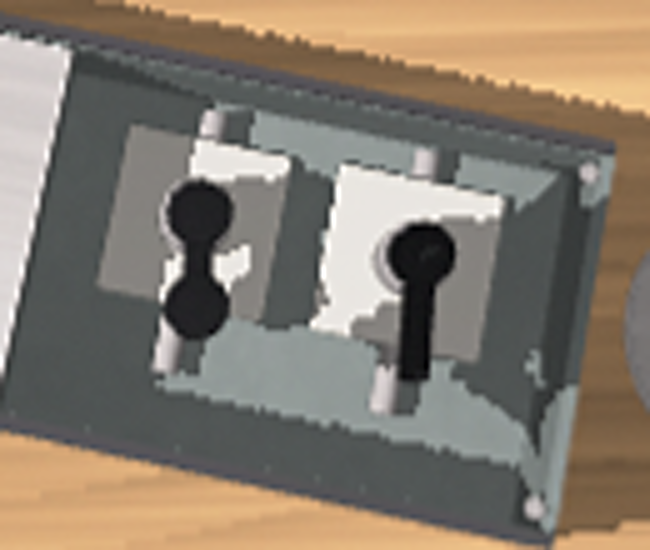

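Top and wrist views agree: pivot at about box (0.021,-0.071), handle at about 0.18 rad. The tab moved 0.214 m from its start at about 0.015, so the cover is at its stop. Now the arc push on the disc, with the fingers turning along with the handle.

```bash
cat >> h.py <<'E'
piv=np.array([.0212,-.0712])
def fing(th,off,z,r=.041):
    u=np.array([-np.cos(th),-np.sin(th)]); v=np.array([np.sin(th),-np.cos(th)])
    return w(*(piv+r*u-off*v),z)
E
python3 - <<'E'
from station import robot
from h import *
robot.move_ptp(fing(.1,.037,.16),quat(.1))
print(robot.line_to(fing(.1,.037,.053),.1,guard=8))
o=robot.get_obs();print(b(o["eef_pos"]).round(4),o["time"],o["contact_force"].round(2))
for n,(x,y,ww,h) in (("top",(300,255,130,110)),("side",(200,180,200,200))):
    t=robot.get_image(n); c=t["pixels"][y:y+h,x:x+ww,::-1]; k=3
    cv2.imwrite(f"pics/f_{n}.png",cv2.resize(c,None,fx=k,fy=k,interpolation=cv2.INTER_CUBIC))
E
```

```text
False
[-0.0226 -0.0384  0.0538] 13.6 [0.85 0.89 0.7 ]
```

View pics/f_side.png

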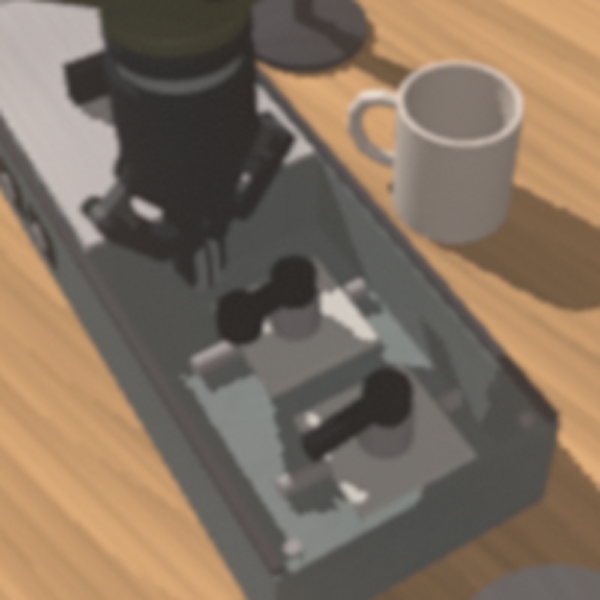

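The fingers are in the well at about (210,265) in the crop, on the left side of the disc and clear of it. Pushing.

Run:
```python
from station import robot
from h import *
def rep(s):
    o=robot.get_obs();print(s,b(o["eef_pos"]).round(4),round(o["time"],2),o["contact_force"].round(1))
g=False
for th in np.arange(.2,1.51,.13):
    g=robot.line_to(fing(th,.025,.053),.05,rotation=quat(th),guard=18); rep((round(th,2),g))
    if g: break
```

```text
(np.float64(0.2), False) [-0.0237 -0.055   0.0533] 14.18 [-0.1  1.  -0.3]
(np.float64(0.33), False) [-0.0254 -0.0606  0.0532] 14.46 [1.  0.3 0.1]
(np.float64(0.46), False) [-0.0264 -0.0669  0.0532] 14.74 [0.8 0.9 0.9]
(np.float64(0.59), False) [-0.0268 -0.0732  0.053 ] 15.03 [-0.6  0.7  0.3]
(np.float64(0.72), False) [-0.0262 -0.0795  0.0529] 15.31 [-0.4  0.2  0.8]
(np.float64(0.85), False) [-0.0247 -0.0855  0.0529] 15.59 [-0.2  0.7  1.2]
(np.float64(0.98), False) [-0.0225 -0.0913  0.0529] 15.88 [0.2 1.4 0.7]
(np.float64(1.11), False) [-0.0195 -0.0968  0.0529] 16.16 [-0.6  0.4 -0.4]
(np.float64(1.24), False) [-0.0159 -0.1019  0.0529] 16.44 [-0.2  1.5 -1.5]
(np.float64(1.37), False) [-0.0117 -0.1064  0.0528] 16.73 [-0.7  0.  -0.2]
(np.float64(1.5), False) [-0.0068 -0.1104  0.0528] 17.01 [-1.1 -0.  -0.6]
```

Run:
```python
from station import robot
from h import *
def rep(s):
    o=robot.get_obs();print(s,b(o["eef_pos"]).round(4),round(o["time"],2),o["contact_force"].round(1))
t=robot.get_image("side"); cv2.imwrite("pics/g0.png",cv2.resize(t["pixels"][180:380,200:400,::-1],None,fx=3,fy=3,interpolation=cv2.INTER_CUBIC))
print(robot.line_to(fing(np.pi/2,.012,.053),.02,rotation=quat(np.pi/2),guard=12)); rep("end")
t=robot.get_image("side"); cv2.imwrite("pics/g1.png",cv2.resize(t["pixels"][180:380,200:400,::-1],None,fx=3,fy=3,interpolation=cv2.INTER_CUBIC))
```

```text
True
end [-0.0032 -0.1115  0.0518] 17.52 [-0.3 -0.8 -0.2]
```

View pics/g1.png

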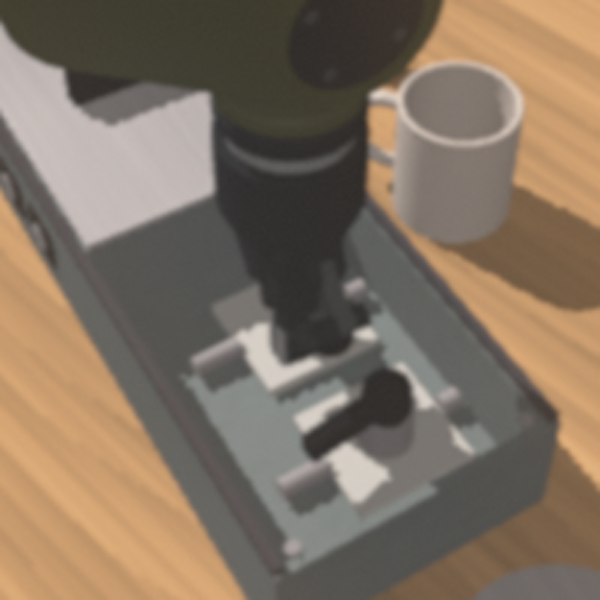

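The guard tripped where the stop should be. I'll press once more to confirm, then back off and look.

Run:
```python
from station import robot
from h import *
def rep(s):
    o=robot.get_obs();print(s,b(o["eef_pos"]).round(4),round(o["time"],2),o["contact_force"].round(1))
print(robot.line_to(fing(np.pi/2,.012,.053),.02,rotation=quat(np.pi/2),guard=20)); rep("end")
robot.line_to(fing(np.pi/2,.055,.053),.1)
robot.line_to(fing(np.pi/2,.055,.2),.2)
robot.move_ptp(w(-.11,.06,.24),quat(np.pi/4)); rep("clear")
t=robot.get_image("wrist"); cv2.imwrite("pics/h_w.png",t["pixels"][:,:,::-1])
t=robot.get_image("top"); p=t["pixels"]; cv2.imwrite("pics/h_t.png",cv2.resize(p[190:380,180:440,::-1],None,fx=3,fy=3,interpolation=cv2.INTER_CUBIC))
x,y,ww,h=300,255,130,110
m=np.zeros(p.shape[:2],np.uint8); m[y:y+h,x:x+ww]=p[y:y+h,x:x+ww].max(2)<45
N,l,st,ce=cv2.connectedComponentsWithStats(m)
for i in range(1,N):
    if st[i,4]>80:
        d=cv2.distanceTransform((l==i).astype(np.uint8),cv2.DIST_L2,5); print(st[i],ce[i])
        ax=0 if st[i,2]>st[i,3] else 1; mid=int(st[i,ax]+st[i,2+ax]/2)
        for s in(0,1):
            dd=d.copy(); sl=np.s_[:,:mid] if ax==0 else np.s_[:mid]; 
            if s: dd[sl]=0
            else: e=np.zeros_like(dd); e[sl]=dd[sl]; dd=e
            k=np.argwhere(dd>dd.max()-.4).mean(0)[::-1]; print(k,b(onz(t,k,.0635)).round(4))
m=(p.max(2)<60).astype(np.uint8);N,l,st,ce=cv2.connectedComponentsWithStats(m)
for i in range(1,N):
    if 150<st[i,4]<400 and 230<ce[i][0]<280: print("tab",st[i],b(onz(t,ce[i],.1065)))
```

```text
True
end [-0.0032 -0.1118  0.0502] 18.0 [-0.5  0.5  1.1]
clear [-0.1102  0.0596  0.2389] 20.4 [ 0.3 -0.2 -0.5]
[334 292  31  16 274] [348.80656934 299.10948905]
[340. 297.] [ 0.0216 -0.0722  0.0635]
[357.66666667 300.66666667] [ 0.0218 -0.1104  0.0635]
[378 300  13  31 239] [383.44769874 312.80334728]
[384.  305.5] [ 0.0236 -0.1669  0.0635]
[382.75 322.  ] [-0.011  -0.1704  0.0635]
tab [235 199  32  16 245] [0.16104407 0.15292464 0.1065    ]
tab [242 454  21  26 294] [-0.33371677  0.02199145  0.1065    ]
```

View pics/h_t.png

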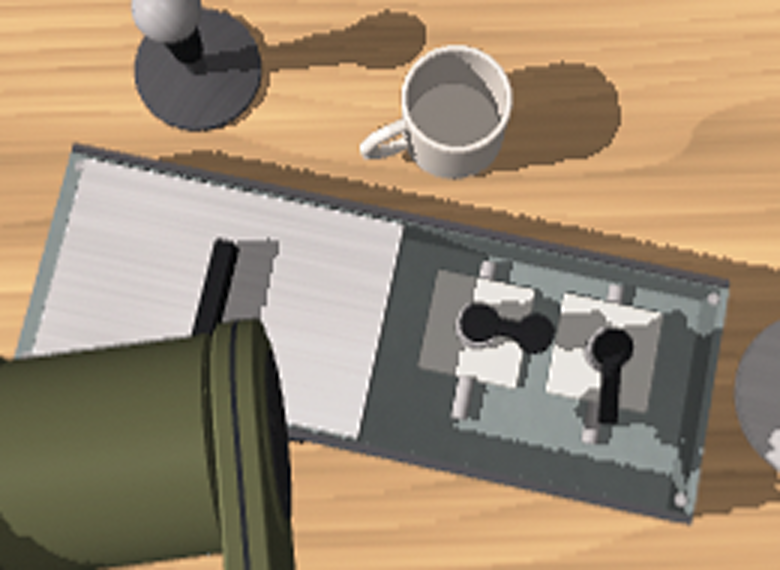

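The disc handle now points to the box's -y (hub to disc (0.0216,-0.072) to (0.0218,-0.110)), and the bar handle's pixels are unchanged. There is time left, so I'll confirm by touch that the cover sits at its stop.

Run:
```python
from station import robot
from h import *
def rep(s):
    o=robot.get_obs();print(s,b(o["eef_pos"]).round(4),round(o["time"],2),o["contact_force"].round(1))
robot.move_ptp(w(0,.068,.2),quat(0))
robot.line_to(w(0,.068,.091),.12,guard=10); rep("down")
print(robot.line_to(w(0,.108,.091),.03,guard=18)); rep("push")
robot.line_to(w(0,.066,.091),.1); robot.line_to(w(0,.066,.2),.2)
robot.move_ptp(w(-.14,.0,.3),quat(0)); rep("up")
robot.set_joints([1.253,0.124,1.65,0,1.367,-0.083]); rep("home")
t=robot.get_image("top"); p=t["pixels"]; cv2.imwrite("pics/i_t.png",cv2.resize(p[190:380,180:440,::-1],None,fx=3,fy=3,interpolation=cv2.INTER_CUBIC))
m=(p.max(2)<60).astype(np.uint8);N,l,st,ce=cv2.connectedComponentsWithStats(m)
for i in range(1,N):
    if 150<st[i,4]<400 and 230<ce[i][0]<400: print(st[i],ce[i],b(onz(t,ce[i],.1065)))
```

```text
down [0.0008 0.0683 0.0921] 22.29 [-0.3  0.1 -0.1]
True
push [-0.0002  0.0949  0.0906] 23.23 [-0.3 -0.9  1.1]
up [-0.1401  0.      0.2983] 25.12 [ 1.2 -0.1 -0.6]
home [-0.5219  0.5081  0.2318] 27.41 [ 1.2 -0.6 -0.7]
[235 198  32  17 250] [250.34  208.264] [0.16106439 0.15301639 0.1065    ]
[244 270  16  35 282] [251.43262411 287.03546099] [-0.00201721  0.10987449  0.1065    ]
[334 291  31  17 301] [349.10963455 299.03986711] [ 0.01603201 -0.08991027  0.1065    ]
[378 300  13  32 242] [383.52892562 312.85950413] [ 0.00340758 -0.16306114  0.1065    ]
```

View pics/i_t.png

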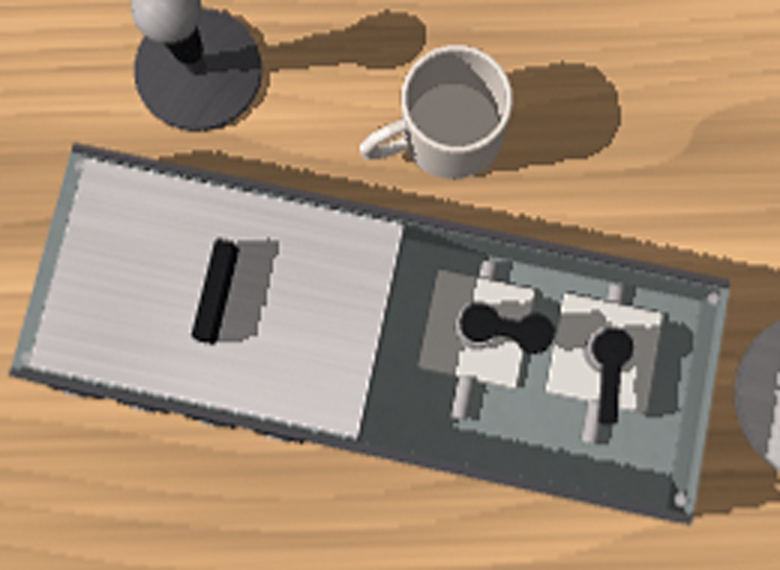

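The cover met its stop at the same place (0.0949 both times) and the tab's pixels are unchanged. Bar, mug, mic and reel stand as before, and the arm is clear.

```bash
python3 -c "
from station import robot
robot.close_job()"
```

```text
the job is handed in; nothing more can be done
```

The cover is fully aside to the left and the disc-ended isolator is shut. I used shut fingertips and pushing only. The job was handed in at about 27.5 s, with the arm back at its start pose and touching nothing.

- **Cover:** It travelled to about 0.2295 m of its 0.23 m slide. A second, gentle push met the stop at the same place, and the cover had not moved since the first push.
- **Disc handle:** It turned from about 0.18 rad until the push was stopped twice at the same point. The top view then shows it pointing along the box's -y, at about 1.57 rad.
- **Left alone:** The bar handle and microphone pixels match those from before to within a pixel. By eye, the mug and the part of the reel in view have not moved.
- **Disagreements:** The force readings after each guard stop were near zero, so I relied on the repeated stop positions as evidence. The wrist and top cameras differed by 3–4 mm on handle positions, which the guarded pushes allowed for.

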